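# Clamp a block in a sloping drilling jig

### The arm

A 6-joint arm with a two-finger parallel gripper is mounted at the origin on a cart in front of the work surface, level with it; the furniture and walls round the work are solid. World frame = base frame: x ahead of the robot, y to its left, z up, the work surface at z = 0. Lengths are in m, angles in rad, forces in N, time in s.
With the tool pointing down it reaches from about 0.325 to 0.775 m from the base axis. Payload 9.3 kg.
Tool frame: the origin (TCP) lies at the very end of the fingers, on their centre line; the grasp point (between the pads) lies 19 mm behind it (bot.hold_point_z is the distance from the TCP to the grasp point, in m); z points along the fingers, y is the direction in which the jaws open and shut (so a half turn about z gives the same grasp; the last joint's range is limited). The gripper opens to 85 mm and grips with 20 to 120 N. Pads are 22 mm wide; open, the fingers measure 114 mm over their backs; the gripper's body (76 mm by 85 mm) begins 54 mm behind the grasp point. The pads swing forward as they close: fully open they stand 13 mm farther back than shut.
Start: joints at [-1.305, 0.259, 0.021, 1.334, 0, 1.418], TCP at [0.224, -0.502, 0.231] pointing down, gripper open.
Joint ranges: [-3.04, 3.04], [-0.91, 1.82], [-1.04, 1.36], [-1.92, 1.95], [-1.52, 1.45], [-3.14, 3.14]. Speed limits (rad/s): [2.22, 2.22, 2.79, 3.14, 3.14, 3.14].

### API

Orientations are given as a unit quaternion [x, y, z, w].
In Python, from workcell import bot, grab_frame, camera_params, job gives the robot as it stands.
- The arm moves only by the tool jog_arm, never from a script. Its argument "commands" is a list of rows, each an object with "delta_pos": the shift along the tool's x, y, z in cm, a list of three; "spin": the turn about the tool's z in rad; "hand": the finger opening in cm, from 0 to 8.54. In form: [{"delta_pos": [tx, ty, tz], "spin": spin, "hand": hand}, ...]. A call has 1 to 10 rows; each row is the pose to reach, as a shift and turn from the pose commanded when the call began, along the tool's axes at that moment; what a row does not reach only later rows make up. A row lasts 1/8 s, in which the tool goes at most 62.5 mm and 10.7 degrees, less where a joint would pass 70% of its speed; a pose out of reach is approached as far as the arm can. A call with a gripper value outside its range is refused whole. The fingers move at their own pace and stop on an object; "force" is the grip in N (left out, the last holds). Time passes only in rows, so rows that repeat a pose let the fingers close. It gives the time, the measured TCP pose, the force and the opening at its end, in the units of the state.
- bot.get_obs(): the state, without advancing time (a new reading comes with each control period).
- grab_frame(name): name is "scene" or "top" or "wrist"; returns the picture (384x512x3 uint8, blue, green, red); there is no depth.
- camera_params(name): a dict with "fx", "fy", "cx", "cy" (pixels), "R" (3x3) and "t" (3): a world point X has camera coordinates R X + t; the wrist camera has in their place "mount" (4x4, takes a point from camera to tool coordinates, whose origin is the TCP and whose axes are the flange's). Camera axes: x right, y down, z forward; pixel columns grow to the right and rows downward; lengths in m; the calibration is good to about 2 mm. A picture is of the moment at which its call begins: read the wrist's pose just before it. camera_params takes no time and is no camera call.
- job.sign_off(): hands the job in, once; it reports no verdict.
The state is a dict: "clock": time; "joint_pos": joint angles; "dq": joint speeds; "joint_efforts": joint torques, N m; "tcp_pos": TCP position; "orientation": TCP orientation; "force": force on the tool from outside, world axes, zero at the start; "wrist_torque": the same for the moment, N m; "width": finger opening in m.
Only numpy, scipy, OpenCV 4.12 (cv2) and the standard library are available. Lean on these libraries where they do the work, as an engineer would, in place of code of your own. Each camera call takes 0.05 s, during which the arm holds its last target. There are 200 camera calls.

### The job

Get the hardwood block ready for drilling: lay it flat in the nest of the sloping jig, lengthwise between the four guides and with its lower end against the ledge, while the toggle clamp is still open. Then push the clamp's red handle down over centre to its stop, so that the clamp stays locked by itself with its pad pressing on the block. Leave the other things on the table where they are.

Things in the scene. Friction and masses are not known exactly. Their poses are not given: they have to be found in the camera images.
- block_center (a point): hardwood block, brown, 55 x 110 x 32 mm, loose, 0.08 to 0.17 kg, lying flat on the table. The point is its centre, 16 mm above its underside. x runs across the block (55 mm), y along it (110 mm), z up through its thickness. It may lie in the nest either way round.
- jig_bed: sloping aluminium bed (270 x 124 x 12 mm) of a grey jig fixed to the table; it rises away from the robot at 30 degrees. Origin on the bed's upper face at the middle of the nest, 68 mm above the table; x points up the slope, y across it to the left, z square out of the bed (30 degrees from vertical, leaning to the robot). All jig sizes given in other entries are mm in these axes.
- nest_center (a point): where the seated block's centre belongs: (0, 0, 16) of the bed, block's length along x. A ledge 16 high, upper face at x = -55, stops its lower end. Four guides 12 high, 18 long, at x = -40 and 40, have inner faces at y = -32.5 and 32.5 (5 clear each side of the block); from x = -31 to 31 the block's sides are free for fingers.
- clamp_pivot (a point): hinge of the clamp's steel arm, (100, 0, 42) of the bed, in a bracket from x = 80 to 158, up to z = 52. Open, the arm stands nearly square out of the bed to z = 129 with its pad toward the nest, as near as x = 70 at z = 100 to 129: it is in the gripper's way straight above the nest, so the block goes in with the tool tilted back like the bed's z axis. Locked, it lies along -x over the block.
- clamp_pad: black rubber pad, 22 mm across, 11 thick, on the end of the clamp's arm, sprung (4.5 N/mm, up to 9 mm). Origin at the middle of its pressing face, z away from that face along the spindle. Locked, it presses on the block's upper face at x = 25 of the bed.
- handle_pivot (a point): hinge of the red handle, (139.6, 0, 42.4) of the bed; it turns about the bed's y axis. At joint angle q the handle points from here up the slope (+x), raised from the bed by 1.04 - q rad. The red round grip, 20 thick, reaches from 26 to 110 out, its axis 14 to the handle's upper side (the side to push on). Open, there are some 35 mm between the grip's outer part and the raised arm.
- clamp_handle (a joint): angle of the red clamp handle (rad): 0 fully raised (open), starts at 0 to 0.15; 1.10 dead centre; 1.24 fully down at its stop (locked). The arm is linked to it and comes down with it. About 2 N at the grip moves it, near dead centre with the block under the pad about 7 N; beyond, it snaps to its stop and stays.
- handle_grip (a point): point on the axis of the red grip, 80 mm out from its pivot and 14 mm to its upper side; x points out along the handle, z to the upper side (to push on).
- spanner_2: steel spanner, 32 x 153 x 8 mm, bystander; origin at the middle of its underside
- tape_measure: yellow tape measure, 32 x 74 x 58 mm, bystander; origin at the middle of its underside
- spark_plug_1: spark plug, 79 x 23 x 20 mm, bystander; origin at the middle of its underside
Not all that is in view belongs to the job. Leave any purple look-alike of the part that bears block_center alone.

How it is judged:
On the way, in this order (a step that is already met when the one before it is completed fails the run):
1. the block lies flat in the nest against the ledge, let go, with the clamp still open (handle under 0.5 rad) (x of block_center in the frame of jig_bed between -0.006 and 0.008 m and y of block_center in the frame of jig_bed between -0.008 and 0.008 m and z of block_center in the frame of jig_bed between 0.011 and 0.021 m and angle between the z axis of block_center and the z axis of jig_bed, either way round below 0.09 rad and angle between the y axis of block_center and the x axis of jig_bed, either way round below 0.09 rad and contact force between the fingers and wood_block below 0.1 N and value of joint clamp_handle below 0.5 rad), for 0.2 s.
2. the handle is past dead centre (over 1.17 rad) and the pad presses on the block (value of joint clamp_handle above 1.17 rad and contact force between clamp_pad and wood_block above 4 N), for 0.2 s.
At the end, for the whole second after the job is handed in: the block lies at rest flat in the nest (within 5 degrees of bed and slope, underside within 5 mm of the bed, lower end within 8 mm of the ledge, at most 8 mm off the middle sideways); the handle is past dead centre (over 1.17 rad); the pad presses on the block with over 4 N (all of step 2 and x of block_center in the frame of jig_bed between -0.006 and 0.008 m and y of block_center in the frame of jig_bed between -0.008 and 0.008 m and z of block_center in the frame of jig_bed between 0.011 and 0.021 m and angle between the z axis of block_center and the z axis of jig_bed, either way round below 0.09 rad and angle between the y axis of block_center and the x axis of jig_bed, either way round below 0.09 rad and linear speed of wood_block below 0.02 m/s); the robot touches nothing.
It fails at once if a bystander (spanner, tape measure or spark plug) is moved more than 40 mm (distance of any of spanner_2, tape_measure, spark_plug_1 from where it was at the start of the episode above 0.04 m).
It also fails if it takes over 58 s, if anything falls off the work surface, if the arm or the gripper's body presses on something with over 40 N, if the wrist force passes 120 N, or if a joint passes its speed limit or range.

## Working session

There is one attempt and no reset: what is moved stays moved. The work goes in short steps, Python scripts to look and compute and a tool call to move; the robot and the scene stay as the last step left them, time stands still between calls to the robot, and variables do not carry over. Pictures are saved under pics/ and viewed, about 8 in all and at most 12, crops included, and the job is handed in when it is done.

Besides the shell and the picture viewer there is one more tool, called after "Request:" as name(argument=value, ...), one argument or row to a line, values as JSON. jog_arm: Moves the arm, as the interface text tells. Its arguments: {"type":"object","properties":{"commands":{"type":"array"},"force":{"type":"number"}},"required":["commands"]}

```bash
mkdir -p pics; ls; python3 - <<'E'
from workcell import bot, grab_frame, camera_params
import cv2
print(bot.get_obs())
print(bot.hold_point_z)
for n in("scene","top","wrist"):
    p=camera_params(n); print(n,p)
cv2.imwrite("pics/a_scene.png",grab_frame("scene"));cv2.imwrite("pics/a_top.png",grab_frame("top"))
E
```

```text
pics
{'clock': 0.0, 'joint_pos': array([-1.30458016e+00,  2.59218624e-01,  2.07713257e-02,  1.33372838e+00,
        1.55557355e-05,  1.41819505e+00]), 'dq': array([ 3.25748969e-04,  5.42570334e-04,  9.15578637e-06,  4.87211727e-04,
       -1.27278756e-03,  5.71293613e-04]), 'joint_efforts': array([ 5.03906376e-04, -5.55639553e+01,  3.44527352e+01,  1.35920758e-02,
       -2.48063052e-04, -1.66873951e-05]), 'tcp_pos': array([ 0.22359799, -0.50218708,  0.23065559]), 'orientation': array([ 9.78153769e-01,  2.07881523e-01, -3.13922074e-05, -6.89002689e-04]), 'force': array([-1.21717784, -0.48545585,  0.62698779]), 'wrist_torque': array([-0.01231357, -0.00585322, -0.02175464]), 'width': 0.08525855362335145}
0.0187
scene {'fx': 367.3791698334997, 'fy': 367.3791698334997, 'cx': 255.64749507470404, 'cy': 194.65798657809057, 'R': array([[-0.86046331, -0.50925447, -0.01621065],
       [-0.36635791,  0.64050236, -0.67493601],
       [ 0.35409714, -0.57481877, -0.73769818]]), 't': array([0.46902082, 0.26310626, 1.1660339 ])}
top {'fx': 437.30768394851293, 'fy': 437.30768394851293, 'cx': 254.24430029290832, 'cy': 194.15753306773777, 'R': array([[-0.01283778, -0.99990686,  0.00463311],
       [-0.99249239,  0.01217869, -0.12169854],
       [ 0.12163078, -0.00616067, -0.9925563 ]]), 't': array([0.0476665 , 0.52471935, 1.34104377])}
wrist {'fx': 322.29948118845346, 'fy': 322.29948118845346, 'cx': 255.69324787881908, 'cy': 188.11367872704352, 'mount': array([[ 5.75116465e-04, -9.47244823e-01, -3.20510396e-01,
         8.25929182e-02],
       [ 9.99999794e-01,  6.35904519e-04, -8.49923052e-05,
        -8.27513457e-04],
       [ 2.84322530e-04, -3.20510281e-01,  9.47244994e-01,
        -1.42083737e-01],
       [ 0.00000000e+00,  0.00000000e+00,  0.00000000e+00,
         1.00000000e+00]])}
```

View pics/a_scene.png

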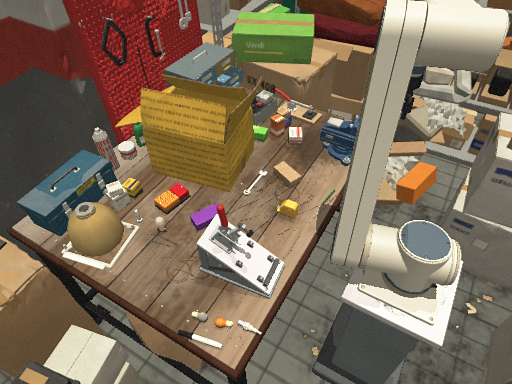

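View pics/a_top.png

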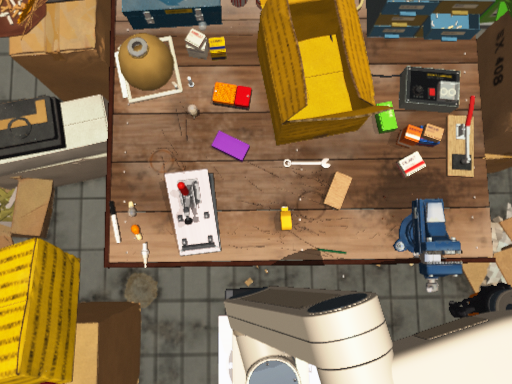

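The top view shows the brown block at (338,190), also at scene (288,173). The only look-alike is the purple block at top (230,146), which I will leave alone. The jig is at top (192,212) with its red handle at (183,187). The spanner is at (306,162), the tape at (286,217) and the spark plug probably at (145,252).

```bash
cat > h.py <<'E'
import numpy as np, cv2
from workcell import bot, grab_frame, camera_params
from scipy.spatial.transform import Rotation as Ro
def cam(n,obs=None):
    p=camera_params(n); K=np.array([[p['fx'],0,p['cx']],[0,p['fy'],p['cy']],[0,0,1]])
    if n=="wrist":
        o=obs; T=np.eye(4);T[:3,:3]=Ro.from_quat(o['orientation']).as_matrix();T[:3,3]=o['tcp_pos']
        M=np.linalg.inv(T@p['mount']); return K,M[:3,:3],M[:3,3]
    return K,p['R'],p['t']
def ray(c,uv):
    K,R,t=c; d=R.T@np.linalg.inv(K)@np.array([uv[0],uv[1],1.]); return -R.T@t,d/np.linalg.norm(d)
def onz(c,uv,z,):
    o,d=ray(c,uv); return o+d*(z-o[2])/d[2]
def onplane(c,uv,p,n):
    o,d=ray(c,uv); return o+d*(np.dot(n,p-o)/np.dot(n,d))
def proj(c,X):
    K,R,t=c; q=K@(R@np.asarray(X)+t); return q[:2]/q[2]
E
python3 - <<'E'
from h import *
im=cv2.imread("pics/a_top.png")
c=im[155:265,150:360]
cv2.imwrite("pics/b.png",cv2.resize(c[:105,:80],None,fx=5.5,fy=5.5,interpolation=cv2.INTER_CUBIC))
hsv=cv2.cvtColor(im,cv2.COLOR_BGR2HSV)
print(hsv[190,338],hsv[190,310])
tc=cam("top")
sub=im[165:215,315:362].astype(int); ref=np.median(im[187:194,335:341].reshape(-1,3),axis=0)
m=(np.abs(sub-ref).sum(2)<60).astype(np.uint8)
m=cv2.morphologyEx(m,cv2.MORPH_OPEN,np.ones((3,3)))
cs,_=cv2.findContours(m,cv2.RETR_EXTERNAL,cv2.CHAIN_APPROX_NONE)
k=max(cs,key=cv2.contourArea); r=cv2.minAreaRect(k); b=cv2.boxPoints(r)+[315,165]
P=np.array([onz(tc,q,.032) for q in b]); print(ref,b,P,P.mean(0))
print([np.linalg.norm(P[i]-P[i-1]) for i in range(4)])
E
```

```text
[ 17 122 232] [ 14 117 111]
[120.  181.5 231. ] [[323.74262619 202.76885223]
 [335.98852539 171.4737711 ]
 [351.71147537 177.62622833]
 [339.46557617 208.92131042]] [[ 0.49540627 -0.17638571  0.032     ]
 [ 0.59436213 -0.21833969  0.032     ]
 [ 0.57407519 -0.26732258  0.032     ]
 [ 0.47545299 -0.22499892  0.032     ]] [ 0.53482414 -0.22176172  0.032     ]
[np.float64(0.05254880994981639), np.float64(0.10748209360589402), np.float64(0.053017764175038624), np.float64(0.10732022184415324)]
```

View pics/b.png

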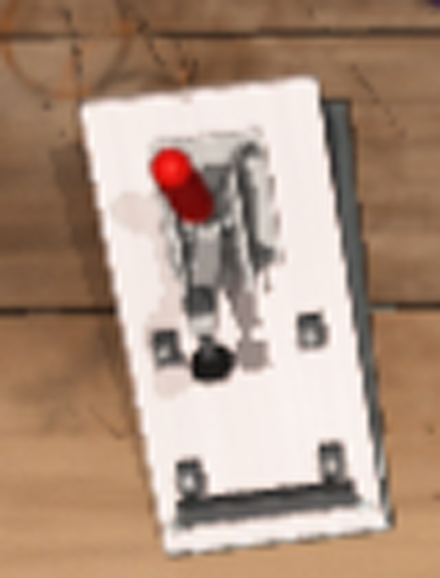

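```bash
cat >> h.py <<'E'
def bedT(X,Y,a):
    T=np.eye(4);T[:3,:3]=Ro.from_euler('ZY',[a,-np.pi/6]).as_matrix();T[:3,3]=[X,Y,.068];return T
def bp(T,p): return T[:3,:3]@np.asarray(p,float)/1.+T[:3,3]
E
python3 - <<'E'
from h import *
from scipy.optimize import least_squares
tc=cam("top")
# crop px -> image
f=lambda p:(np.array(p)+.5)/5.5-.5+[150,155]
g=[((40,-1),(312,328)),((40,1),(168,347)),((-40,-1),(332,460)),((-40,1),(190,475))]
e=[((82,102),1),((165,553),1),((315,78),-1),((390,525),-1)]
def res(v):
    X,Y,a,yg,xl,xu=v;T=bedT(X,Y,a);r=[]
    for (x,s),p in g: r+=list(proj(tc,bp(T,[x/1e3,s*yg,.012]))-f(p))
    for (p,s),x in zip(e,[xu,xl,xu,xl]): r+=list(proj(tc,bp(T,[x,s*.062,0]))-f(p))
    return r
s=least_squares(res,[.45,.15,.1,.037,-.08,.19]);print(s.x.round(4),np.round(s.fun,2))
T=bedT(*s.x[:3])
for n,p in dict(nest=[0,0,0],padtip=[.07,0,.129],hp=[.1396,0,.0424]).items(): print(n,bp(T,p))
E
```

```text
[ 0.4256  0.2207  0.1066  0.0392 -0.093   0.1786] [-0.1   0.2  -0.23 -0.12  0.05 -0.21  0.19  0.15 -0.23  0.33  0.54 -0.15
  0.47 -0.35 -0.7   0.15]
nest [0.42561521 0.22072691 0.068     ]
padtip [0.421759   0.22031422 0.21471728]
hp [0.52474629 0.23133583 0.17451948]
```

Request:
jog_arm(
  commands=[
    {"delta_pos":[0,0,-6],"spin":-0.18,"hand":8.5},
    {"delta_pos":[5,-2,-8],"spin":-0.36,"hand":8.5},
    {"delta_pos":[10,-4,-8],"spin":-0.54,"hand":8.5},
    {"delta_pos":[15.5,-6.5,-8],"spin":-0.72,"hand":8.5},
    {"delta_pos":[21,-9,-6],"spin":-0.9,"hand":8.5},
    {"delta_pos":[26.5,-11.5,-4],"spin":-1.08,"hand":8.5},
    {"delta_pos":[32,-14,-2],"spin":-1.26,"hand":8.5},
    {"delta_pos":[35,-15,0],"spin":-1.44,"hand":8.5},
    {"delta_pos":[37,-16,2],"spin":-1.62,"hand":8.5},
    {"delta_pos":[37,-16,3],"spin":-1.8,"hand":8.5},
  ],
)

```text
clock: 1.35
tcp_pos: [0.4971, -0.2041, 0.1997]
orientation: [0.441, 0.897, 0.0, -0.001]
force: [-0.5, 0.4, -0.0]
width: 0.085
```

Request:
jog_arm(
  commands=[
    {"delta_pos":[0,0,0],"spin":-0.18,"hand":8.5},
    {"delta_pos":[0,0,0],"spin":-0.36,"hand":8.5},
    {"delta_pos":[0,0,0],"spin":-0.52,"hand":8.5},
    {"delta_pos":[0,0,0],"spin":-0.52,"hand":8.5},
  ],
)

```text
clock: 1.85
tcp_pos: [0.4965, -0.2057, 0.201]
orientation: [0.201, 0.98, 0.0, -0.0]
force: [0.4, -0.2, -0.1]
width: 0.0851
```

```bash
python3 - <<'E'
from h import *
o=bot.get_obs(); im=grab_frame("wrist"); c=cam("wrist",o)
print(o['joint_pos'].round(3))
R=Ro.from_quat(o['orientation']).as_matrix(); print(R.round(3),o['tcp_pos'],o['clock'])
ctr=proj(c,[.535,-.222,.032]); print("pred",ctr)
u,v=ctr.astype(int); ref=np.median(im[max(0,v-4):v+5,u-4:u+5].reshape(-1,3),axis=0)
m=((np.abs(im.astype(int)-ref).sum(2))<70).astype(np.uint8);m=cv2.morphologyEx(m,cv2.MORPH_OPEN,np.ones((5,5)))
cs,_=cv2.findContours(m,cv2.RETR_EXTERNAL,cv2.CHAIN_APPROX_NONE);k=max(cs,key=cv2.contourArea)
hull=cv2.convexHull(k);ap=cv2.approxPolyDP(hull,6,True)[:,0]
P=np.array([onz(c,q,.032) for q in ap]);print(ap,P.round(4))
if len(P)==4: print(P.mean(0),[np.linalg.norm(P[i]-P[i-1]).round(4) for i in range(4)])
cv2.polylines(im,[ap.reshape(-1,1,2)],True,(0,255,0),1);cv2.imwrite("pics/c.png",im)
# pad prediction in top view
T=bedT(.4256,.2207,.1066);tc=cam("top")
for p in([.07,0,.104],[.07,0,.126],[.081,0,.115],[.07,0,.115],[.07,0,.129]): print(p,proj(tc,bp(T,p)),((proj(tc,bp(T,p))-[149.5,154.5])*5.5-.5).round(0))
E
```

```text
[-0.549  0.248 -0.07   1.253  0.    -0.145]
[[-0.92   0.393 -0.   ]
 [ 0.393  0.92   0.   ]
 [ 0.001  0.    -1.   ]] [ 0.49651025 -0.20572212  0.20101127] 1.85
pred [255.08675768 206.04379693]
[[511  34]
 [511  95]
 [474 163]
 [372 224]
 [324 242]
 [303 238]
 [322 146]
 [360 114]] [[ 0.4738  0.0485  0.032 ]
 [ 0.5263  0.0403  0.032 ]
 [ 0.5781 -0.0038  0.032 ]
 [ 0.6025 -0.1161  0.032 ]
 [ 0.6027 -0.1699  0.032 ]
 [ 0.5893 -0.1891  0.032 ]
 [ 0.5026 -0.1371  0.032 ]
 [ 0.4878 -0.0939  0.032 ]]
[0.07, 0, 0.104] [189.20136246 220.74476454] [218. 364.]
[0.07, 0, 0.126] [188.60481744 224.35719972] [215. 384.]
[0.081, 0, 0.115] [188.25909761 218.93147221] [213. 354.]
[0.07, 0, 0.115] [188.90562418 222.5356359 ] [216. 374.]
[0.07, 0, 0.129] [188.52188242 224.85942063] [214. 386.]
```

View pics/c.png

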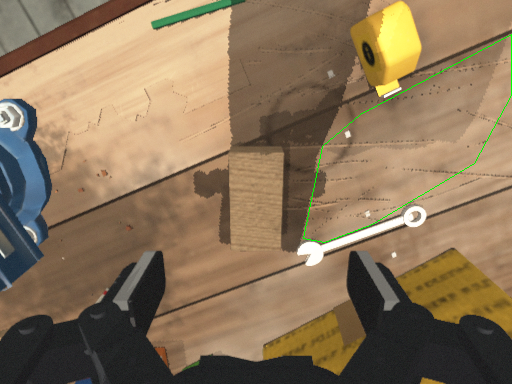

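The wrist crop confirms the brown hardwood block at (257,198), with corners near (231,146), (283,147), (282,250) and (231,247). It is square with the jaws. The spanner and tape are to its right.

```bash
python3 - <<'E'
from h import *
o=bot.get_obs(); c=cam("wrist",o)
im=cv2.imread("pics/c.png");print(im[136:160:2,257].tolist())
P=[onz(c,q,z) for q,z in [((231,146),0),((283,147),0),((231,146),.032),((283,147),.032),((282,250),.032),((231,247),.032)]]
print(np.round(P,4)); 
u=np.array([.92,-.393,0])
for q in P: d=q-[.535,-.222,q[2]]; print(d@u, d@[.393,.92,0])
E
```

```text
[[74, 95, 118], [42, 55, 68], [42, 55, 64], [52, 68, 88], [45, 57, 72], [58, 76, 95], [66, 92, 112], [68, 92, 117], [82, 111, 136], [96, 132, 160], [103, 140, 172], [91, 125, 156]]
[[ 0.4726 -0.2236  0.    ]
 [ 0.4958 -0.1725  0.    ]
 [ 0.4677 -0.2188  0.032 ]
 [ 0.4887 -0.1725  0.032 ]
 [ 0.594  -0.2156  0.032 ]
 [ 0.5686 -0.2651  0.032 ]]
-0.05675317723864093 -0.025962224525603966
-0.055538399783724414 0.030071535332586427
-0.0631430233527714 -0.023500225648056053
-0.06204152813706847 0.027308190454697324
0.05171202263506407 0.02908294449884701
0.047884532291277586 -0.026458639555993663
```

Request:
jog_arm(
  commands=[
    {"delta_pos":[0.2,0.1,6],"spin":0,"hand":8.5},
    {"delta_pos":[0.2,0.1,12],"spin":0,"hand":8.5},
    {"delta_pos":[0.2,0.1,16],"spin":0,"hand":8.5},
    {"delta_pos":[0.2,0.1,18.8],"spin":0,"hand":8.5},
    {"delta_pos":[0.2,0.1,18.8],"spin":0,"hand":8.5},
    {"delta_pos":[0.2,0.1,18.8],"spin":0,"hand":8.5},
  ],
)

```text
clock: 2.65
tcp_pos: [0.4957, -0.2045, 0.0143]
orientation: [0.201, 0.98, -0.0, 0.001]
force: [0.2, -0.1, 0.2]
width: 0.0847
```

Request:
jog_arm(
  commands=[
    {"delta_pos":[0,0,0],"spin":0,"hand":4.5},
    {"delta_pos":[0,0,0],"spin":0,"hand":4.5},
    {"delta_pos":[0,0,0],"spin":0,"hand":4.5},
    {"delta_pos":[0,0,0],"spin":0,"hand":4.5},
    {"delta_pos":[0,0,-3],"spin":0,"hand":4.5},
    {"delta_pos":[0,0,-8],"spin":0,"hand":4.5},
    {"delta_pos":[0,0,-14],"spin":0,"hand":4.5},
    {"delta_pos":[0,0,-20],"spin":0,"hand":4.5},
    {"delta_pos":[0,0,-26],"spin":0,"hand":4.5},
    {"delta_pos":[0,0,-26],"spin":0,"hand":4.5},
  ],
  force=40,
)

```text
clock: 3.9
tcp_pos: [0.4964, -0.2048, 0.2784]
orientation: [0.2, 0.98, -0.002, 0.004]
force: [-0.6, 0.2, -2.1]
width: 0.0545
```

```bash
python3 - <<'E'
from h import *
o=bot.get_obs(); print(o['tcp_pos'],o['force'],o['width'],o['joint_pos'].round(3))
w=grab_frame("wrist"); s=grab_frame("scene")
x,y=proj(cam("scene"),o['tcp_pos']).astype(int); x=min(max(x,100),412);y=min(max(y,100),284)
s=cv2.resize(s[y-95:y+97,max(0,x-64):x+64],None,fx=2,fy=2)
cv2.imwrite("pics/d.png",np.hstack([w,s]))
E
```

```text
[ 0.4963582  -0.20481076  0.27837574] [-0.61968366  0.15432082 -2.11873994] 0.05446598358123092 [-0.548  0.221  0.089  1.43   0.    -0.145]
```

View pics/d.png

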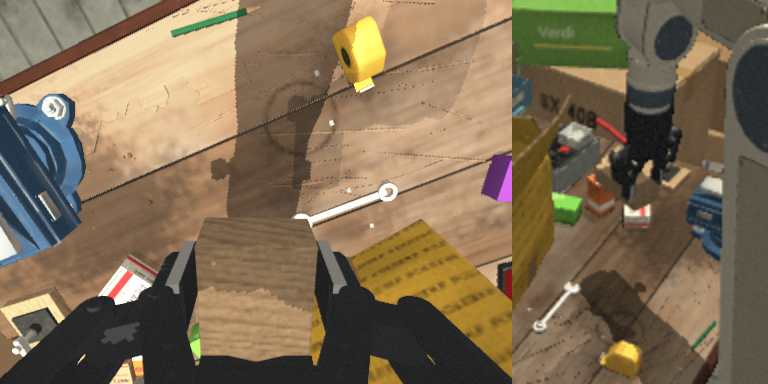

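The block is held. Its near end shows at (198–318, 220) and its far part runs under the gripper. I'll check its pitch against the predicted edges.

```bash
python3 - <<'E'
from h import *
o=bot.get_obs(); c=cam("wrist",o); R=Ro.from_quat(o['orientation']).as_matrix();t=o['tcp_pos']
# block in tool frame: along -x is far end; underside 13-14mm below TCP (+z)
for th in (0,-10,-20,-30,-45,30):   # pitch up of the far end, about tool y through (0,0,-.01)
    a=np.radians(th);out=[]
    for s,hh in((-.0125,-.0225),(-.0125,.0095),(.0975,.0095)):  # s far, hh up from pivot (z -.0095)
        f=s*np.cos(a)-hh*np.sin(a);u=s*np.sin(a)+hh*np.cos(a)
        for y in(-.0275,.0275): out.append(proj(c,t+R@np.array([-f,y,-.0095-u])).round(0).tolist())
    print(th,out)
E
```

```text
0 [[202.0, 221.0], [307.0, 221.0], [191.0, 252.0], [318.0, 252.0], [204.0, 431.0], [305.0, 431.0]]
-10 [[201.0, 216.0], [308.0, 216.0], [190.0, 258.0], [319.0, 258.0], [208.0, 401.0], [301.0, 401.0]]
-20 [[200.0, 213.0], [309.0, 213.0], [190.0, 265.0], [319.0, 265.0], [212.0, 373.0], [298.0, 373.0]]
-30 [[198.0, 211.0], [311.0, 211.0], [190.0, 271.0], [319.0, 271.0], [214.0, 346.0], [295.0, 346.0]]
-45 [[196.0, 211.0], [313.0, 211.0], [190.0, 281.0], [319.0, 281.0], [217.0, 308.0], [292.0, 308.0]]
30 [[204.0, 240.0], [305.0, 240.0], [193.0, 237.0], [315.0, 238.0], [183.0, 526.0], [326.0, 526.0]]
```

Request:
jog_arm(
  commands=[
    {"delta_pos":[4,4,0],"spin":-0.06,"hand":4.5},
    {"delta_pos":[8,8,0],"spin":-0.12,"hand":4.5},
    {"delta_pos":[12,11,0],"spin":-0.18,"hand":4.5},
    {"delta_pos":[16,14.5,0],"spin":-0.24,"hand":4.5},
    {"delta_pos":[20,18,0],"spin":-0.3,"hand":4.5},
    {"delta_pos":[24,21,0],"spin":-0.36,"hand":4.5},
    {"delta_pos":[28,25,0],"spin":-0.42,"hand":4.5},
    {"delta_pos":[32,28,0],"spin":-0.48,"hand":4.5},
    {"delta_pos":[34.6,30,0],"spin":-0.51,"hand":4.5},
    {"delta_pos":[34.6,30,0],"spin":-0.51,"hand":4.5},
  ],
)

```text
clock: 5.25
tcp_pos: [0.2926, 0.2086, 0.2718]
orientation: [-0.056, 0.998, -0.0, -0.001]
force: [0.1, 0.5, -1.7]
width: 0.0537
```

Request:
jog_arm(
  commands=[
    {"delta_pos":[0,0,4],"spin":0,"hand":4.5},
    {"delta_pos":[0,0,8],"spin":0,"hand":4.5},
    {"delta_pos":[0,0,12],"spin":0,"hand":4.5},
    {"delta_pos":[0,0,15],"spin":0,"hand":4.5},
    {"delta_pos":[0,0,15],"spin":0,"hand":4.5},
  ],
)

```text
clock: 5.88
tcp_pos: [0.2929, 0.2061, 0.1211]
orientation: [-0.053, 0.999, -0.001, -0.003]
force: [0.2, 1.1, -0.9]
width: 0.0539
```

```bash
python3 - <<'E'
from h import *
o=bot.get_obs(); print(o['clock'],o['tcp_pos'],o['force'],o['width'],o['joint_pos'].round(3))
R=Ro.from_quat(o['orientation']).as_matrix();print(R.round(3))
T=bedT(.4256,.2207,.1066); print("tcp bed", np.linalg.inv(T)[:3]@np.append(o['tcp_pos'],1))
w=grab_frame("wrist"); s=grab_frame("scene")
x,y=proj(cam("scene"),[.42,.22,.1]).astype(int); print(x,y)
c=s[y-60:y+60,x-50:x+50]
s=cv2.resize(c,(320,384),interpolation=cv2.INTER_CUBIC)
cv2.imwrite("pics/e.png",np.hstack([w[:,32:],s]))
E
```

```text
5.875 [0.29286519 0.20614017 0.12114739] [ 0.23126791  1.0860648  -0.86719216] 0.05393819375281196 [ 0.378  0.003 -0.58   0.994 -0.     0.272]
[[-0.994 -0.106 -0.005]
 [-0.106  0.994 -0.002]
 [ 0.006 -0.002 -1.   ]]
tcp bed [-0.0890671  -0.00035443  0.11279223]
253 254
```

View pics/e.png

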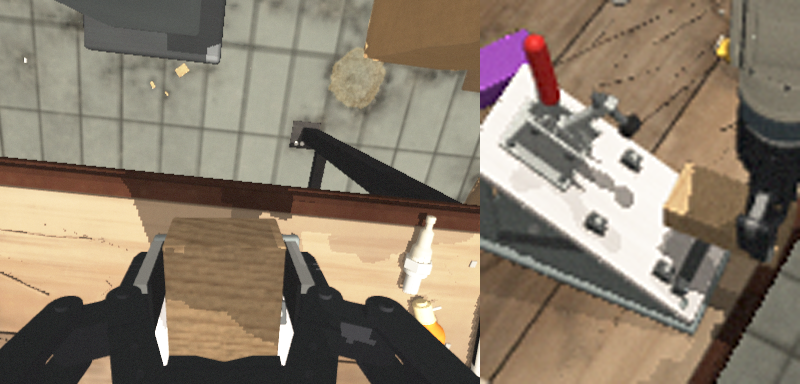

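The scene crop shows the block level in the jaws with its far end facing the nest. The pad is at (628,122) and the handle is upright at (540,70). Next I slide it in under the pad.

Request:
jog_arm(
  commands=[
    {"delta_pos":[-3,0,0.3],"spin":0,"hand":4.5},
    {"delta_pos":[-5.5,0,0.3],"spin":0,"hand":4.5},
    {"delta_pos":[-7,0,0.3],"spin":0,"hand":4.5},
    {"delta_pos":[-8,0,0.3],"spin":0,"hand":4.5},
    {"delta_pos":[-8.6,0,0.3],"spin":0,"hand":4.5},
    {"delta_pos":[-8.6,0,0.3],"spin":0,"hand":4.5},
  ],
)

```text
clock: 6.72
tcp_pos: [0.3799, 0.2167, 0.1203]
orientation: [-0.054, 0.999, 0.0, -0.0]
force: [-0.3, -0.6, -2.1]
width: 0.054
```

```bash
cat > chk.py <<'E'
from h import *
import sys
o=bot.get_obs(); print(o['clock'],o['tcp_pos'],o['force'],o['wrist_torque'],o['width'])
T=bedT(.4256,.2207,.1066); print("tcp bed", np.linalg.inv(T)[:3]@np.append(o['tcp_pos'],1))
d=o['tcp_pos']-T[:3,3];print("h",d[:2]@[.9943,.1064],"lat",d[:2]@[-.1064,.9943])
if len(sys.argv)>1:
    s=grab_frame("scene")[165:300,185:325]; t=grab_frame("top")[150:270,140:265]
    if len(sys.argv)>2: print(0)
    cv2.imwrite(sys.argv[1],np.hstack([cv2.resize(s,(400,386),interpolation=cv2.INTER_CUBIC),cv2.resize(t,(400,386),interpolation=cv2.INTER_CUBIC)]))
E
python3 chk.py pics/f.png
```

```text
6.725 [0.37988729 0.21669211 0.1203439 ] [-0.25774442 -0.58666494 -2.13367851] [-0.0545684   0.07914197 -0.05518387] 0.05402171384295994
tcp bed [-0.013561    0.00087861  0.06827098]
h -0.04587858704653083 lat 0.0008787861525188464
```

View pics/f.png

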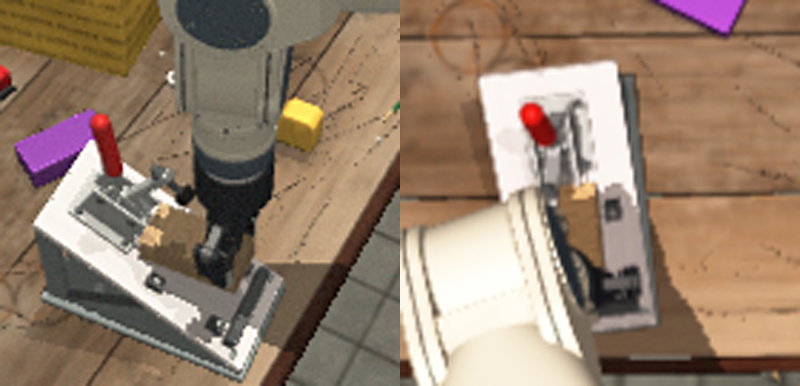

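The block is in under the pad, the gripper is clear of the clamp, and there is no contact yet. Lowering now, so that the bed pitches the block in the grip.

Request:
jog_arm(
  commands=[
    {"delta_pos":[0,0.1,0.7],"spin":0,"hand":4.5},
    {"delta_pos":[0,0.1,1.4],"spin":0,"hand":4.5},
    {"delta_pos":[0,0.1,2.0],"spin":0,"hand":4.5},
    {"delta_pos":[0,0.1,2.0],"spin":0,"hand":4.5},
  ],
  force=25,
)

```text
clock: 7.32
tcp_pos: [0.3773, 0.2171, 0.0992]
orientation: [-0.054, 0.999, -0.001, -0.002]
force: [-8.8, -2.7, 3.7]
width: 0.0538
```

```bash
python3 chk.py
```

```text
7.325 [0.37731614 0.21707807 0.09920166] [-8.77132856 -2.69703261  3.66981146] [-0.50638714  1.45798537 -0.17361477] 0.053815381255809945
tcp bed [-0.0263106   0.00153594  0.05121901]
h -0.04839401625170716 lat 0.001536115003263632
```

Request:
jog_arm(
  commands=[
    {"delta_pos":[0,-0.15,0.6],"spin":0,"hand":4.5},
    {"delta_pos":[0,-0.15,1.2],"spin":0,"hand":4.5},
    {"delta_pos":[0,-0.15,1.8],"spin":0,"hand":4.5},
    {"delta_pos":[0,-0.15,2.4],"spin":0,"hand":4.5},
    {"delta_pos":[0,-0.15,2.4],"spin":0,"hand":4.5},
  ],
)

```text
clock: 7.95
tcp_pos: [0.3779, 0.2161, 0.0753]
orientation: [-0.054, 0.999, -0.0, -0.002]
force: [-7.6, 1.2, 2.1]
width: 0.0541
```

```bash
python3 chk.py pics/g.png
```

```text
7.95 [0.377935   0.21611099 0.0753241 ] [-7.64107384  1.19077746  2.09265027] [0.125563   1.07501567 0.05011827] 0.054134506261910575
tcp bed [-0.03780559  0.00050851  0.03028421]
h -0.047881583598088216 lat 0.0005087003173802885
```

View pics/g.png

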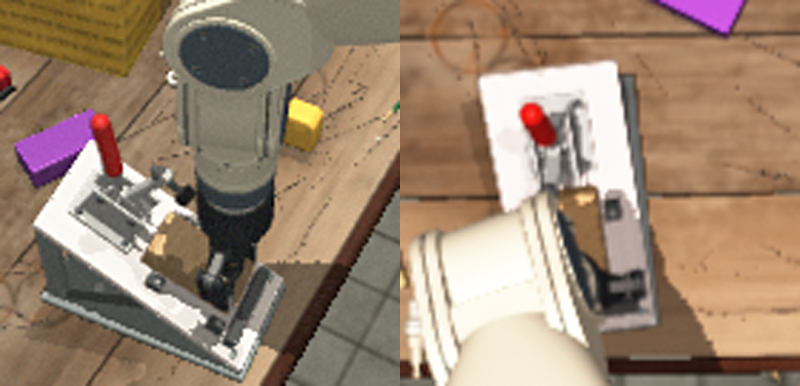

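The block is pitching up along the bed between the guides. The handle has not moved.

Request:
jog_arm(
  commands=[
    {"delta_pos":[0,0,0.5],"spin":0,"hand":4.5},
    {"delta_pos":[0,0,1.0],"spin":0,"hand":4.5},
    {"delta_pos":[0,0,1.3],"spin":0,"hand":4.5},
    {"delta_pos":[0,0,1.3],"spin":0,"hand":4.5},
  ],
)

```text
clock: 8.55
tcp_pos: [0.3795, 0.2162, 0.063]
orientation: [-0.054, 0.999, 0.0, -0.0]
force: [-4.4, 0.7, 2.1]
width: 0.0537
```

```bash
python3 chk.py
```

```text
8.55 [0.37954345 0.21623786 0.0630395 ] [-4.38891568  0.65787608  2.07267054] [ 0.13608302  0.53163221 -0.00959227] 0.053666485571970096
tcp bed [-0.04255113  0.00046353  0.01883902]
h -0.04626879449372428 lat 0.00046371468472205016
```

Request:
jog_arm(
  commands=[
    {"delta_pos":[0,0,0.3],"spin":0,"hand":4.5},
    {"delta_pos":[0,0,0.4],"spin":0,"hand":4.5},
    {"delta_pos":[0,0,0.4],"spin":0,"hand":4.5},
  ],
)

```text
clock: 8.93
tcp_pos: [0.3798, 0.2163, 0.0624]
orientation: [-0.054, 0.999, 0.0, 0.001]
force: [-19.6, -6.0, 53.5]
width: 0.0539
```

```bash
python3 chk.py
```

```text
8.925 [0.37979982 0.21631943 0.06239254] [-19.60064302  -5.97730627  53.48305615] [-1.03047924  3.58901957 -0.02440988] 0.0538889427928776
tcp bed [-0.04264634  0.00051736  0.01814694]
h -0.04600521175098837 lat 0.0005175425757282227
```

Request:
jog_arm(
  commands=[
    {"delta_pos":[0,0,-0.4],"spin":0,"hand":4.5},
    {"delta_pos":[0,0,-0.4],"spin":0,"hand":6.0},
    {"delta_pos":[0,0,-0.4],"spin":0,"hand":8.5},
    {"delta_pos":[0,0,-0.4],"spin":0,"hand":8.5},
    {"delta_pos":[0,0,-0.4],"spin":0,"hand":8.5},
    {"delta_pos":[0,0,-0.4],"spin":0,"hand":8.5},
  ],
)

```text
clock: 9.68
tcp_pos: [0.38, 0.2162, 0.0631]
orientation: [-0.054, 0.999, -0.0, -0.0]
force: [-1.0, 1.3, 0.7]
width: 0.0854
```

Request:
jog_arm(
  commands=[
    {"delta_pos":[1,0,-2],"spin":0,"hand":8.5},
    {"delta_pos":[4,0,-4],"spin":0,"hand":8.5},
    {"delta_pos":[7,0,-8],"spin":0,"hand":8.5},
    {"delta_pos":[8.5,0,-12],"spin":0,"hand":8.5},
    {"delta_pos":[8.5,0,-17],"spin":0,"hand":8.5},
    {"delta_pos":[8.5,0,-22],"spin":0,"hand":8.5},
    {"delta_pos":[8.5,0,-22],"spin":0,"hand":8.5},
  ],
)

```text
clock: 10.55
tcp_pos: [0.2967, 0.2076, 0.2864]
orientation: [-0.054, 0.999, 0.001, 0.003]
force: [-0.4, 0.1, -1.3]
width: 0.0851
```

```bash
cat >> chk.py <<'E'
o=bot.get_obs(); w=grab_frame("wrist"); wc=cam("wrist",o)
for x,y,z in [(a,b,.032) for a in(-.055,.055) for b in(-.0275,.0275)]: print((x,y),proj(wc,bp(T,[x,y,z])).round(0), proj(cam("top"),bp(T,[x,y,z])).round(1))
if len(sys.argv)>2: cv2.imwrite(sys.argv[2],w)
E
python3 chk.py pics/i.png pics/j.png
python3 -c "
import cv2,numpy as np
a=cv2.imread('pics/i.png');b=cv2.imread('pics/j.png')
cv2.imwrite('pics/k.png',np.hstack([cv2.resize(a,(400,193))*0+cv2.resize(a,(400,193)) if 0 else a[:384,:320],b[:, 30:500]])[:, :800])"
```

```text
10.55 [0.2966865  0.20761291 0.28643799] [-0.42995079  0.06687373 -1.26576323] [ 0.02945137 -0.05661449  0.06221867] 0.08508456327795268
tcp bed [-0.00299554  0.00070336  0.25395994]
h -0.12957115820046394 lat 0.0007039013786325851
0
(-0.055, -0.0275) [232. 211.] [206.7 246. ]
(-0.055, 0.0275) [277. 211.] [188.5 248.2]
(0.055, -0.0275) [230. 307.] [201.2 213.2]
(0.055, 0.0275) [279. 307.] [182.4 215.5]
```

View pics/k.png

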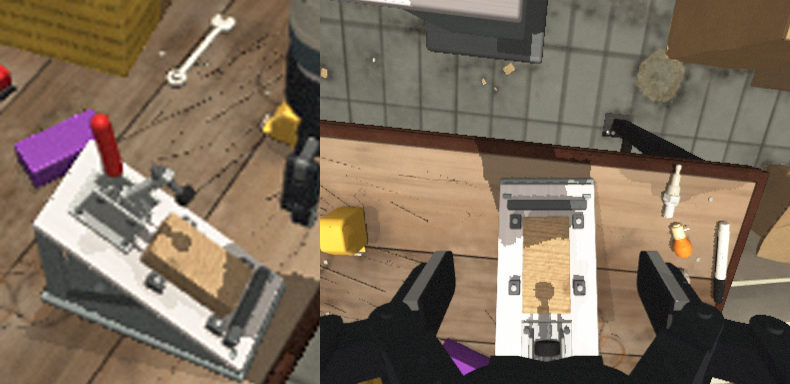

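The block lies flat between the guides, with its lower end at wrist row 216 and the ledge's edge at about row 209. I'll measure that gap.

```bash
python3 - <<'E'
from h import *
o=bot.get_obs(); c=cam("wrist",o); T=bedT(.4256,.2207,.1066)
im=cv2.imread("pics/j.png")
col=cv2.cvtColor(im[:,245:262],cv2.COLOR_BGR2GRAY).mean(1)
print(list(enumerate(col[190:225].round(0).astype(int),190)))
g=cv2.cvtColor(im[:,238:246],cv2.COLOR_BGR2GRAY).mean(1); print(list(enumerate(g[296:322].round(0).astype(int),296)))
for n,p in dict(ledgeU=[-.055,0,.016],bedAtLedge=[-.055,0,0],blk=[-.055,0,.032],blkU=[.055,0,.032],g1=[-.049,.039,.012],g2=[-.031,.039,.012],g3=[.031,.039,.012],g4=[.049,.039,.012]).items(): print(n,proj(c,bp(T,p)).round(1))
print(((proj(c,bp(T,[-.05,0,.032]))-proj(c,bp(T,[-.055,0,.032])))/5).round(2),"px/mm")
row=im[250,220:300].astype(int);print(row.sum(1).tolist())
gr=im[:,286:296].mean(2).mean(1);print([(i,int(v)) for i,v in enumerate(gr) if 205<i<300][::2])
E
```

```text
[(190, np.int64(171)), (191, np.int64(171)), (192, np.int64(172)), (193, np.int64(172)), (194, np.int64(168)), (195, np.int64(153)), (196, np.int64(136)), (197, np.int64(133)), (198, np.int64(133)), (199, np.int64(113)), (200, np.int64(64)), (201, np.int64(67)), (202, np.int64(68)), (203, np.int64(68)), (204, np.int64(68)), (205, np.int64(69)), (206, np.int64(70)), (207, np.int64(69)), (208, np.int64(63)), (209, np.int64(59)), (210, np.int64(101)), (211, np.int64(135)), (212, np.int64(135)), (213, np.int64(135)), (214, np.int64(135)), (215, np.int64(132)), (216, np.int64(120)), (217, np.int64(104)), (218, np.int64(110)), (219, np.int64(114)), (220, np.int64(113)), (221, np.int64(107)), (222, np.int64(109)), (223, np.int64(116)), (224, np.int64(114))]
[(296, np.int64(182)), (297, np.int64(199)), (298, np.int64(208)), (299, np.int64(210)), (300, np.int64(202)), (301, np.int64(196)), (302, np.int64(205)), (303, np.int64(206)), (304, np.int64(204)), (305, np.int64(196)), (306, np.int64(185)), (307, np.int64(185)), (308, np.int64(201)), (309, np.int64(216)), (310, np.int64(214)), (311, np
[... 669 characters left out ...]
, 581, 577, 581, 582, 579, 568, 585, 727, 738, 740, 734, 738, 735, 756, 760, 759, 756, 756, 758, 759, 759, 760, 758, 758, 758, 760, 760]
[(206, 116), (208, 102), (210, 202), (212, 164), (214, 145), (216, 143), (218, 141), (220, 194), (222, 196), (224, 145), (226, 142), (228, 178), (230, 252), (232, 252), (234, 251), (236, 252), (238, 252), (240, 251), (242, 252), (244, 252), (246, 251), (248, 252), (250, 252), (252, 252), (254, 252), (256, 252), (258, 252), (260, 247), (262, 246), (264, 246), (266, 246), (268, 246), (270, 246), (272, 246), (274, 240), (276, 152), (278, 152), (280, 91), (282, 119), (284, 108), (286, 156), (288, 172), (290, 160), (292, 117), (294, 106), (296, 235), (298, 247)]
```

The block sits about 10 mm up-slope of the ledge. I'll regrip it and draw it down along the bed to the ledge.

Request:
jog_arm(
  commands=[
    {"delta_pos":[0,0,5],"spin":0,"hand":8.5},
    {"delta_pos":[0,0,10],"spin":0,"hand":8.5},
    {"delta_pos":[-1.5,0,14],"spin":0,"hand":8.5},
    {"delta_pos":[-4.5,0,18],"spin":0,"hand":8.5},
    {"delta_pos":[-7,0,20],"spin":0,"hand":8.5},
    {"delta_pos":[-8.4,0,21.9],"spin":0,"hand":8.5},
    {"delta_pos":[-8.4,0,21.9],"spin":0,"hand":8.5},
    {"delta_pos":[-8.4,0,21.9],"spin":0,"hand":4.5},
    {"delta_pos":[-8.4,0,21.9],"spin":0,"hand":4.5},
    {"delta_pos":[-8.4,0,21.9],"spin":0,"hand":4.5},
  ],
  force=25,
)

```text
clock: 11.95
tcp_pos: [0.3786, 0.2161, 0.065]
orientation: [-0.054, 0.999, 0.0, 0.0]
force: [-3.7, -0.8, 7.3]
width: 0.0542
```

Request:
jog_arm(
  commands=[
    {"delta_pos":[0,0,0],"spin":0,"hand":4.5},
    {"delta_pos":[0.2,0,0.1],"spin":0,"hand":4.5},
    {"delta_pos":[0.4,0,0.2],"spin":0,"hand":4.5},
    {"delta_pos":[0.6,0,0.32],"spin":0,"hand":4.5},
    {"delta_pos":[0.6,0,0.32],"spin":0,"hand":4.5},
  ],
)

```text
clock: 12.58
tcp_pos: [0.3743, 0.2159, 0.0625]
orientation: [-0.054, 0.999, 0.001, 0.002]
force: [0.2, 0.6, 9.2]
width: 0.0545
```

```bash
python3 chk.py | head -3
```

```text
12.575 [0.3742605  0.2159332  0.06252262] [0.15016742 0.56012313 9.16309681] [-0.04011021 -0.05317127 -0.0134827 ] 0.054489211640275856
tcp bed [-0.04738685  0.00072269  0.02103407]
h -0.05155404989347999 lat 0.0007228889188597842
```

Request:
jog_arm(
  commands=[
    {"delta_pos":[0.2,0,0.08],"spin":0,"hand":4.5},
    {"delta_pos":[0.4,0,0.18],"spin":0,"hand":4.5},
    {"delta_pos":[0.4,0,0.18],"spin":0,"hand":4.5},
  ],
)

```text
clock: 13.0
tcp_pos: [0.3691, 0.2151, 0.0596]
orientation: [-0.054, 0.999, 0.0, 0.0]
force: [0.3, -0.7, 5.2]
width: 0.0542
```

Request:
jog_arm(
  commands=[
    {"delta_pos":[0.2,0,0.1],"spin":0,"hand":4.5},
    {"delta_pos":[0.4,0,0.2],"spin":0,"hand":4.5},
    {"delta_pos":[0.4,0,0.2],"spin":0,"hand":4.5},
  ],
)

```text
clock: 13.38
tcp_pos: [0.369, 0.2151, 0.0595]
orientation: [-0.053, 0.999, 0.0, 0.004]
force: [7.0, -3.5, 17.7]
width: 0.0544
```

```bash
python3 chk.py | head -3
```

```text
13.375 [0.36899084 0.21508572 0.05947502] [ 7.0085677  -3.50293159 17.68552536] [-0.45885929 -1.59623326 -0.12637536] 0.0544383543927064
tcp bed [-0.05352649  0.0004407   0.02105974]
h -0.056883843982051034 lat 0.000440934233992788
```

Motion stopped and the force rose, so the block is at the ledge. Releasing and checking.

Request:
jog_arm(
  commands=[
    {"delta_pos":[0,0,0],"spin":0,"hand":6},
    {"delta_pos":[0,0,0],"spin":0,"hand":8.5},
    {"delta_pos":[0,0,0],"spin":0,"hand":8.5},
    {"delta_pos":[0,0,0],"spin":0,"hand":8.5},
    {"delta_pos":[1,0,-2.5],"spin":0,"hand":8.5},
    {"delta_pos":[3,0,-5],"spin":0,"hand":8.5},
    {"delta_pos":[6,0,-10],"spin":0,"hand":8.5},
    {"delta_pos":[7.5,0,-16],"spin":0,"hand":8.5},
    {"delta_pos":[7.5,0,-22],"spin":0,"hand":8.5},
    {"delta_pos":[7.5,0,-22],"spin":0,"hand":8.5},
  ],
)

```text
clock: 14.68
tcp_pos: [0.2917, 0.2072, 0.281]
orientation: [-0.054, 0.999, 0.001, 0.003]
force: [0.7, -0.4, -0.8]
width: 0.0849
```

```bash
python3 chk.py pics/l.png pics/m.png; python3 - <<'E'
import cv2,numpy as np
im=cv2.imread('pics/m.png')
cv2.imwrite('pics/n.png',np.hstack([cv2.imread('pics/l.png')[:384,:320],cv2.resize(im[170:362,180:330],(300*384//384*1,384),interpolation=cv2.INTER_CUBIC)]))
print(cv2.cvtColor(im[195:235,245:262],cv2.COLOR_BGR2GRAY).mean(1).round(0).astype(int).tolist())
E
```

```text
14.675 [0.29173663 0.2071777  0.28104153] [ 0.73285765 -0.44919132 -0.777806  ] [-0.04430308 -0.02144267 -0.04017628] 0.08488578020585183
tcp bed [-0.00999624  0.00079728  0.25177051]
h -0.13453912160125797 lat 0.0007978373958961271
0
(-0.055, -0.0275) [231. 217.] [206.7 246. ]
(-0.055, 0.0275) [278. 217.] [188.5 248.2]
(0.055, -0.0275) [230. 315.] [201.2 213.2]
(0.055, 0.0275) [279. 315.] [182.4 215.5]
[169, 170, 171, 170, 169, 158, 139, 133, 133, 118, 81, 65, 64, 57, 52, 53, 54, 57, 81, 107, 110, 113, 109, 106, 110, 116, 111, 114, 117, 116, 116, 118, 117, 111, 110, 115, 119, 117, 112, 110]
```

View pics/n.png

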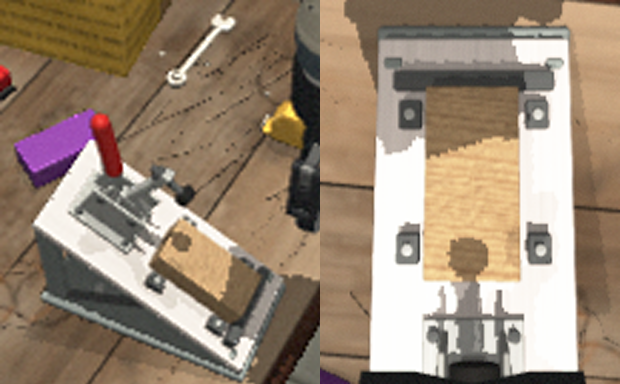

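The block is flat, centred between the guides and up to the ledge, with the handle still raised. Step 1 is done. Next: fingers shut, over the clamp arm, and into the gap in front of the grip.

Request:
jog_arm(
  commands=[
    {"delta_pos":[0,0,-1],"spin":0,"hand":0},
    {"delta_pos":[0,0,-2],"spin":0,"hand":0},
    {"delta_pos":[0,0,-2],"spin":0,"hand":0},
    {"delta_pos":[0,0,-2],"spin":0,"hand":0},
    {"delta_pos":[-5,0,-2],"spin":0,"hand":0},
    {"delta_pos":[-10,0,-2],"spin":0,"hand":0},
    {"delta_pos":[-15,0,-1],"spin":0,"hand":0},
    {"delta_pos":[-18.2,0,0],"spin":0,"hand":0},
    {"delta_pos":[-18.2,0,1],"spin":0,"hand":0},
    {"delta_pos":[-18.2,0,1.5],"spin":0,"hand":0},
  ],
  force=40,
)

```text
clock: 16.08
tcp_pos: [0.4707, 0.2259, 0.2613]
orientation: [-0.054, 0.999, -0.0, -0.001]
force: [-0.1, 0.6, -0.0]
width: 0.0
```

```bash
python3 - <<'E'
from h import *
o=bot.get_obs(); T=bedT(.4256,.2207,.1066); d=o['tcp_pos']-T[:3,3]
print(o['clock'],o['tcp_pos'],o['force'],o['width'],"h",d[:2]@[.9943,.1064],"lat",d[:2]@[-.1064,.9943])
P=bp(T,[.1396,0,.0424]);bx=np.array([.9943,.1064,0]);z=np.array([0,0,1.])
a=cv2.imread("pics/a_top.png");b=cv2.imread("pics/a_scene.png")
for n,im in(("top",a),("scene",b)):
    hs=cv2.cvtColor(im,cv2.COLOR_BGR2HSV);m=((hs[...,0]<6)|(hs[...,0]>174))&(hs[...,1]>170)&(hs[...,2]>90)
    u,v=proj(cam(n),P+.07*z).astype(int);mm=np.zeros_like(m);mm[v-25:v+25,u-20:u+20]=1;ys,xs=np.where(m&mm.astype(bool))
    print(n,"red centroid",xs.mean(),ys.mean(),"rows",ys.min(),ys.max(),"cols",xs.min(),xs.max())
    for q in(0,.15):
        f=np.pi/6+1.04-q;e=np.cos(f)*bx+np.sin(f)*z;nn=-np.sin(f)*bx+np.cos(f)*z
        print(q,[proj(cam(n),P+r*e+.014*nn).round(1).tolist() for r in(.026,.068,.11)])
s=grab_frame("scene")[165:285,185:305]
cv2.imwrite("pics/o.png",cv2.resize(s,(480,480),interpolation=cv2.INTER_CUBIC))
E
```

```text
16.075 [0.47069308 0.22587861 0.26131759] [-0.07880206  0.64567915 -0.04142205] 3.1273435346219174e-05 h 0.045387051794623566 lat 0.0003511902748510489
top red centroid 182.57647058823528 188.38823529411764 rows 182 194 cols 178 188
0 [[186.0, 192.7], [183.6, 190.6], [181.0, 188.3]]
0.15 [[185.7, 191.1], [183.1, 186.7], [180.3, 181.9]]
scene red centroid 222.0625 215.015625 rows 205 226 cols 217 227
0 [[224.3, 224.9], [223.0, 215.7], [221.7, 205.9]]
0.15 [[223.0, 224.0], [219.8, 214.3], [216.3, 203.9]]
```

View pics/o.png

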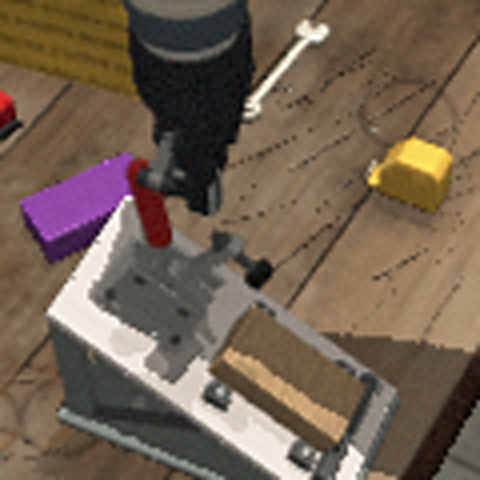

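The shut fingers at (200,200) stand in the gap just in front of the red grip at (150,200). Pushing the handle along its arc.

Request:
jog_arm(
  commands=[
    {"delta_pos":[-1.5,0,0],"spin":0,"hand":0},
    {"delta_pos":[-2.7,0,0],"spin":0,"hand":0},
    {"delta_pos":[-3.9,0,-0.1],"spin":0,"hand":0},
    {"delta_pos":[-4.8,0,-0.1],"spin":0,"hand":0},
    {"delta_pos":[-5.7,0,0],"spin":0,"hand":0},
    {"delta_pos":[-6.6,0,0.2],"spin":0,"hand":0},
    {"delta_pos":[-7.4,0,0.45],"spin":0,"hand":0},
    {"delta_pos":[-8.2,0,0.8],"spin":0,"hand":0},
    {"delta_pos":[-9,0,1.2],"spin":0,"hand":0},
    {"delta_pos":[-9,0,1.2],"spin":0,"hand":0},
  ],
)

```text
clock: 17.38
tcp_pos: [0.5614, 0.2356, 0.2496]
orientation: [-0.053, 0.999, -0.0, -0.0]
force: [-0.9, 0.8, 0.6]
width: 0.0004
```

```bash
python3 chk.py | head -3;  python3 - <<'E'
from h import *
s=grab_frame("scene")[165:285,185:305];t=grab_frame("top")[150:250,150:250]
cv2.imwrite("pics/p.png",np.hstack([cv2.resize(s,(384,384)),cv2.resize(t,(384,384))]))
E
```

```text
17.375 [0.56142034 0.23564644 0.24957966] [-0.90345621  0.77270973  0.60947744] [0.0328082  0.02951921 0.0036224 ] 0.00035662417401953575
tcp bed [0.20912323 0.00041055 0.08893277]
h 0.13663646788124073 lat 0.0004099606139607135
```

View pics/p.png

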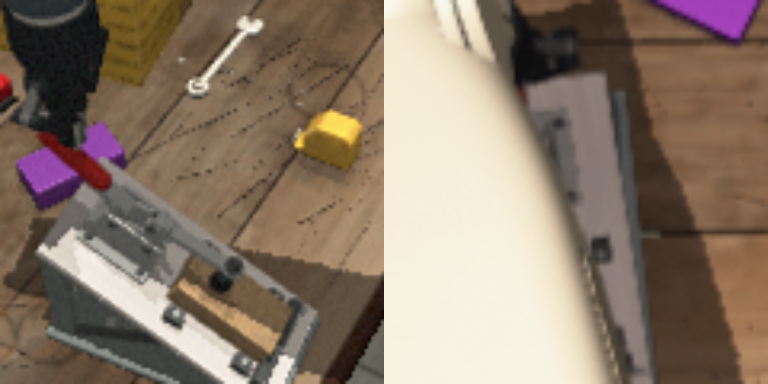

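The handle is following and the arm is coming down over the block, which has stayed in place. Now on to the stop.

Request:
jog_arm(
  commands=[
    {"delta_pos":[-0.6,0,0.5],"spin":0,"hand":0},
    {"delta_pos":[-1.2,0,1.1],"spin":0,"hand":0},
    {"delta_pos":[-1.6,0,1.5],"spin":0,"hand":0},
    {"delta_pos":[-2.0,0,1.9],"spin":0,"hand":0},
    {"delta_pos":[-2.3,0,2.3],"spin":0,"hand":0},
    {"delta_pos":[-2.6,0,2.7],"spin":0,"hand":0},
    {"delta_pos":[-2.6,0,3.1],"spin":0,"hand":0},
    {"delta_pos":[-2.6,0,3.1],"spin":0,"hand":0},
  ],
)

```text
clock: 18.52
tcp_pos: [0.5862, 0.2385, 0.2226]
orientation: [-0.054, 0.999, 0.0, 0.001]
force: [-10.8, -2.3, 24.1]
width: 0.0001
```

```bash
python3 chk.py | head -3
```

```text
18.525 [0.58617061 0.23848801 0.2226194 ] [-10.82862615  -2.34082719  24.06780755] [-4.63423197e-01  2.06224263e+00 -3.66283090e-04] 8.396574717723518e-05
tcp bed [0.21721763 0.00060261 0.05312845]
h 0.1615479992811071 lat 0.0006019087817532471
```

The handle is at its stop with firm resistance. Backing off upward and checking.

Request:
jog_arm(
  commands=[
    {"delta_pos":[0,0,-3],"spin":0,"hand":0},
    {"delta_pos":[0,0,-8],"spin":0,"hand":0},
    {"delta_pos":[3,0,-13],"spin":0,"hand":0},
    {"delta_pos":[9,0,-16],"spin":0,"hand":0},
    {"delta_pos":[15,0,-16],"spin":0,"hand":0},
    {"delta_pos":[21,0,-16],"spin":0,"hand":0},
    {"delta_pos":[27,0,-16],"spin":0,"hand":0},
    {"delta_pos":[27,0,-16],"spin":0,"hand":0},
  ],
)

```text
clock: 19.58
tcp_pos: [0.3149, 0.2091, 0.3807]
orientation: [-0.054, 0.999, 0.001, 0.002]
force: [0.5, 0.6, -1.0]
width: -0.0004
```

```bash
python3 - <<'E'
from h import *
o=bot.get_obs(); print(o['clock'],o['tcp_pos'],o['force'])
s0=grab_frame("scene");s=s0[165:285,185:305];w=grab_frame("wrist")
cv2.imwrite("pics/q.png",np.hstack([cv2.resize(s,(384,384),interpolation=cv2.INTER_CUBIC),w[:,70:470]]))
T=bedT(.4256,.2207,.1066);P=bp(T,[.1396,0,.0424]);bx=np.array([.9943,.1064,0]);z=np.array([0,0,1.])
hs=cv2.cvtColor(s0,cv2.COLOR_BGR2HSV);m=((hs[...,0]<6)|(hs[...,0]>174))&(hs[...,1]>170)&(hs[...,2]>60)
mm=np.zeros_like(m);mm[195:245,195:240]=1;ys,xs=np.where(m&mm);print("red",xs.mean(),ys.mean(),xs.min(),xs.max(),ys.min(),ys.max())
for q in(1.0,1.1,1.17,1.24):
    f=np.pi/6+1.04-q;e=np.cos(f)*bx+np.sin(f)*z;nn=-np.sin(f)*bx+np.cos(f)*z
    print(q,[proj(cam("scene"),P+r*e+.014*nn).round(1).tolist() for r in(.026,.068,.11)])
E
```

```text
19.575 [0.3148583  0.20910859 0.3807148 ] [ 0.53158868  0.63066229 -1.00538318]
red 204.69166666666666 216.79166666666666 195 216 208 224
1.0 [[215.8, 221.8], [204.3, 213.2], [192.7, 204.4]]
1.1 [[215.1, 221.9], [203.2, 213.8], [191.2, 205.7]]
1.17 [[214.6, 222.0], [202.5, 214.4], [190.3, 206.8]]
1.24 [[214.2, 222.1], [201.9, 215.0], [189.6, 207.9]]
```

The viewer limit is reached, so I'll check the handle's slope and the block's edges by numbers.

```bash
python3 - <<'E'
from h import *
o=bot.get_obs(); s0=grab_frame("scene")
hs=cv2.cvtColor(s0,cv2.COLOR_BGR2HSV);m=(((hs[...,0]<6)|(hs[...,0]>174))&(hs[...,1]>170)&(hs[...,2]>60)).astype(np.uint8)
n,l,st,ce=cv2.connectedComponentsWithStats(m)
for i in range(1,n):
    if st[i,4]>30 and abs(ce[i]-[203,215]).max()<25:
        p=np.argwhere(l==i)[:,::-1].astype(np.float32);v=cv2.fitLine(p,cv2.DIST_L2,0,.01,.01).ravel();print(st[i],ce[i],"slope",v[1]/v[0])
T=bedT(.4256,.2207,.1066);P=bp(T,[.1396,0,.0424]);bx=np.array([.9943,.1064,0]);z=np.array([0,0,1.])
for q in(1.0,1.1,1.17,1.24):
    f=np.pi/6+1.04-q;e=np.cos(f)*bx+np.sin(f)*z;nn=-np.sin(f)*bx+np.cos(f)*z
    a,b=[proj(cam("scene"),P+r*e+.014*nn) for r in(.026,.11)];print(q,(b-a)[1]/(b-a)[0],(a+b)/2)
w=grab_frame("wrist");c=cam("wrist",o)
for p in([-.055,0,.032],[-.055,0,.016]): print(proj(c,bp(T,p)).round(1))
u,v=proj(c,bp(T,[-.055,0,.032])).astype(int)
print(v-14,cv2.cvtColor(w[v-14:v+12,u-8:u+8],cv2.COLOR_BGR2GRAY).mean(1).astype(int).tolist(), w[v+4,u].tolist())
r=w[v+25,u-35:u+36].astype(int);print(u-35,(r[:,2]-r[:,0]).tolist())
E
```

```text
[169 183  20  17 182] [179.25274725 190.62637363] slope 0.62897426
[192 208  25  17 137] [203.29927007 216.05109489] slope 0.59740716
1.0 0.7557839085711061 [204.24894185 213.13395463]
1.1 0.6776092085667067 [203.14222197 213.81929622]
1.17 0.626501399539585 [202.48162597 214.38317822]
1.24 0.5775590916764024 [201.91731024 215.01205301]
[254.6 170.4]
[254.6 173. ]
156 [182, 183, 182, 176, 157, 143, 122, 71, 68, 60, 57, 86, 116, 120, 121, 117, 119, 123, 123, 126, 126, 127, 125, 121, 122, 127] [88, 120, 150]
219 [23, 21, 24, 23, 22, 21, 23, 23, 20, 22, 22, 22, 20, 21, 25, 23, 22, 29, 54, 58, 61, 60, 58, 59, 63, 59, 61, 61, 64, 61, 64, 61, 63, 65, 61, 62, 60, 63, 60, 60, 63, 62, 62, 64, 64, 62, 61, 63, 64, 65, 64, 63, 64, 63, 62, 61, 19, 9, 7, 8, 8, 5, 2, 2, 2, 3, 2, 2, 2, 2, 2]
```

```bash
python3 -c "
from workcell import job,bot
print(bot.get_obs()['clock'],bot.get_obs()['force']); print(job.sign_off())"
```

```text
19.775 [ 0.0333519  -0.76468695 -0.11217484]
the job is handed in; nothing more can be done
None
```

The block is flat in the nest against the ledge, the clamp handle is down at its stop, and the job was handed in at 19.8 s.

**How it went in:** The moves cannot tilt the tool, so I gripped the block near one end. I slid it in level under the open clamp, and the bed pitched it to 30° in the grip. It first came to rest about 10 mm up-slope. I regripped it, drew it down until it stopped at the ledge, let go, and pushed the handle over with shut fingers.

**Last checks:**
- **Block:** the last picture before clamping showed it flat, centred between the guides and against the ledge. After clamping, the wrist image numbers still put its lower end at the ledge.
- **Handle:** after release it stayed down. Its slope in the scene view gives about 1.21 rad, against 1.17 needed and 1.24 at the stop. At the stop I felt about 26 N.
- **Arm:** it was clear of everything, with no force above sensor noise.

**Not confirmed:**
- **Pad force:** I could not measure it directly. It is inferred from the locked handle.
- **Bystanders:** I did not measure them again at the end. The arm never went near them, and the spanner and tape looked unmoved in the last picture I viewed.
- **Picture limit:** I reached the 12-picture limit, above the 8 planned, so the last check after clamping was by numbers only.
- **Camera disagreement:** the wrist camera put the jig about 4 mm from where the top view did. I judged the final fit from the ledge, guides and block in one picture, so this does not affect it.

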